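Register two ship hull halves in the gluing jig

TASK

Dry-fit the white ship hull in the gluing jig for gluing. First lay the stern half on the jig plate and push it fully home: flat transom against the short end stop and its side flush along the long fence; only when it is registered lay the bow half on the plate ahead of it, flush along the same fence and with its flat joint face pushed up against the stern's, nose pointing away from the stop. Both halves lie deck up, and the mast, anchor, paint jars, glue bottle, sanding block and the blue-topped weight on the jig must stay where they are.

Things in the scene. Friction and masses are not known exactly. Their poses are not given: they have to be found in the camera images.
- jig: Gluing jig, fixed to the desk: dark steel plate 230 (x) x 125 (y) x 6 mm with two aluminium stops, 12 mm thick, rising 14 mm above the plate. Origin: centre of its underside, on the desk. The long fence runs along the whole +y edge, the end stop along the -x edge; +x end and -y side are open. It may stand turned on the desk.
- jig_corner (a point): Inner corner of the jig at the plate's top surface, where the faces of fence and end stop meet; axes as jig. Parts lie at x > 0 and y < 0 of this point. It is 103 mm towards -x, 50.5 mm towards +y and 6 mm above the jig's origin.
- stern: Stern half of the hull, loose white plastic, brown deck, about 0.12 kg: a slab 95 mm long (x), 46 wide (y), 38 high; poop deck 50 mm high over the aftmost 30 mm. Origin: centre of underside; +x to the ship's front, z up. Starts upright on the desk. Registered, its origin is 47.5 mm in +x and 23 mm in -y from jig_corner, x axis as the jig's.
- stern_transom (a point): Middle of the lower edge of the stern half's flat transom (47.5 mm behind its origin): the face that goes against the end stop.
- stern_joint (a point): Middle of the lower edge of the stern half's flat joint face (47.5 mm ahead of its origin): the bow half butts against this.
- bow: Bow half of the hull, loose white plastic, brown deck, about 0.11 kg: 93 mm long (x), 46 wide (y), 38 high, straight sides from x = -45 to 25 mm, then a half-round nose of radius 23 mm. Origin: on the underside, 45 mm ahead of the flat joint face; +x to the nose, z up. Starts upright on the desk. Registered, its origin is 140 mm in +x and 23 mm in -y from jig_corner, x axis as the jig's.
- bow_joint (a point): Middle of the lower edge of the bow half's flat joint face (45 mm behind its origin).
- bow_nose (a point): Foremost point of the rounded nose at the underside (48 mm ahead of the bow's origin).
- mast: Bystander: loose brown plastic mast lying on the desk between the places of the two hull halves, 170 mm long (x), 10 mm thick, 12 mm high, crosstree 30 mm wide. Origin: centre of underside.
- anchor: Bystander: loose silver anchor casting lying flat, 76 mm long (x), 38 mm wide, 8 mm high. Origin: near its centre, underside.
- jar_red: Bystander: loose paint jar with red cap, 36 mm diameter, 62 mm high. Origin: centre of underside.
- jar_green: Bystander: loose paint jar with green cap, 36 mm diameter, 62 mm high. Origin: centre of underside.
- glue: Bystander: loose upright glue bottle, white with yellow label and red cap, 34 mm diameter, 115 mm high, on the robot's side between hull halves and jig. Origin: centre of underside.
- weight: Bystander: loose steel weight with blue top, 22 x 22 x 20 mm, standing on the jig plate near its open outer corner (about 95 mm in +x and 45 mm in -y from the jig's origin). Origin: centre of underside.
- sanding_block: Bystander: loose wooden sanding block 80 x 45 x 28 mm beyond the jig's fence. Origin: centre of underside.
Not all that is in view belongs to the job. What is shaped like the bow but pink is not meant.

How it is judged (in metres and radians):
On the way, in this order (a step that is already met when the one before it is completed fails the run):
1. the stern half is registered: on the plate, transom against the end stop (gap under 2 mm), side along the fence (under 2 mm, 0.025 rad) (z of stern in the frame of jig_corner between -0.003 and 0.003 m and angle between stern's own z axis and vertical below 0.04 rad and y of stern in the frame of jig_corner above -0.025 m and angle between the x axis of stern and the x axis of jig, either way round below 0.025 rad and x of stern_transom in the frame of jig_corner between -0.003 and 0.002 m), for 0.2 s.
2. after that, the bow half is laid on the jig plate ahead of the stern (z of bow in the frame of jig_corner between -0.003 and 0.003 m and angle between bow's own z axis and vertical below 0.04 rad and x of bow in the frame of jig_corner between 0.13 and 0.2 m and y of bow in the frame of jig_corner above -0.09 m), for 0.1 s.
At the end, for the whole second after the job is handed in: Both hull halves lie upright on the jig plate and at rest: stern's transom within 2 mm of the end stop, bow's joint face within 2 mm of the stern's, both with their side within 2 mm of the fence and parallel to it within 0.025 rad (all of step 1 and z of bow in the frame of jig_corner between -0.003 and 0.003 m and angle between bow's own z axis and vertical below 0.04 rad and y of bow in the frame of jig_corner above -0.025 m and angle between the x axis of bow and the x axis of jig, either way round below 0.025 rad and x of bow_joint in the frame of stern_joint between -0.003 and 0.002 m and linear speed of each of stern, bow below 0.01 m/s); the robot touches nothing.
It fails at once if the brown mast is disturbed (moved over 15 mm) (distance of mast from where it was at the start of the episode above 0.015 m).
It fails at once if the anchor casting is disturbed (moved over 15 mm) (distance of anchor from where it was at the start of the episode above 0.015 m).
It fails at once if a paint jar or the glue bottle is disturbed (moved over 15 mm) (distance of any of jar_red, jar_green, glue from where it was at the start of the episode above 0.015 m).
It fails at once if the blue-topped weight is disturbed (moved over 15 mm) (distance of weight from where it was at the start of the episode above 0.015 m).
It fails at once if the sanding block is disturbed (moved over 15 mm) (distance of sanding_block from where it was at the start of the episode above 0.015 m).
It also fails if it takes over 72 s, if anything falls off the work surface, if the arm or the gripper's body presses on something with over 40 N, if the wrist force passes 120 N, or if a joint passes its speed limit or range.

ROBOT

A 7-joint arm with a two-finger parallel gripper is mounted at the origin on the work surface. World frame = base frame: x ahead of the robot, y to its left, z up, the work surface at z = 0. Lengths are in mm, angles in degrees, forces in N, time in s.
With the tool pointing down it reaches from about 425 to 800 mm from the base axis. Payload 8.3 kg.
Tool frame: the origin (TCP) lies midway between the tips of the shut fingers; the grasp point (between the pads) lies 19 mm behind it; z points along the fingers, y is the line along which they close (so a half turn about z gives the same grasp; the last joint's range is limited). The gripper opens to 85 mm and grips with 20 to 120 N. Pads are 22 mm wide; open, the fingers measure 114 mm over their backs; the gripper's body (76 mm by 85 mm) begins 54 mm behind the grasp point. The pads swing forward as they close: fully open they stand 13 mm farther back than shut.
Start: joints at [65.839, 21.967, 0.94, 78.501, -0.361, 79.538, -2.664], TCP at [219.505, -585.167, 231.279] pointing down, gripper open.
Joint ranges: [-169.22, 169.22], [-14.56, 117.87], [-87.37, 89.26], [10.42, 133.3], [-82.24, 262.24], [0.94, 117.77], [-172.7, 172.7]. Speed limits (degrees/s): [136.94, 136.94, 172.46, 172.46, 180, 180, 180].

INTERFACE

Orientations are given as a 3x3 rotation matrix whose columns are the frame's x, y, z axes.
In Python, from plant import manip gives the robot as it stands. The module is installed in compiled form; this text tells all that it offers.
- The arm moves only by the tool step_arm, never from a script. Its argument "plan" is a list of rows, each an object of numbers: "dx", "dy", "dz": the shift along the tool's x, y, z in cm; "rx", "ry", "rz": the turn, a rotation vector about the tool's x, y, z in rad; "grip": the finger opening in cm, from 0 to 8.54. In form: [{"dx": .., "dy": .., "dz": .., "rx": .., "ry": .., "rz": .., "grip": ..}, ...]. A call has 1 to 8 rows; each row is the pose to reach, as a shift and turn from the pose commanded when the call began, along the tool's axes at that moment; what a row does not reach only later rows make up. A row lasts 1/8 s, in which the tool goes at most 62.5 mm and 10.7 degrees, less where a joint would pass 70% of its speed; a pose out of reach is approached as far as the arm can. A call with a gripper value outside its range is refused whole. The fingers move at their own pace and stop on an object; "squeeze" is the grip in N (left out, the last holds). Time passes only in rows, so rows that repeat a pose let the fingers close. It gives the time, the measured TCP pose, the force, the opening and the grip force at its end, in the units of the state.
- manip.observe(): the state, without advancing time (a new reading comes with each control period).
- manip.snapshot(name): name is "scene" or "top"; returns (picture, depth): 400x640x3 uint8, red, green, blue; 400x640 float32, mm along the optical axis (not along the pixel's ray), 0 where there is no reading.
- manip.camera_model(name): a dict with "fx", "fy", "cx", "cy" (pixels), "R" (3x3) and "t" (3): a world point X has camera coordinates R X + t. Camera axes: x right, y down, z forward; pixel columns grow to the right and rows downward; lengths in mm; the calibration is good to about 2 mm. A picture is of the moment at which its call begins. camera_model takes no time and is no camera call.
- manip.hand_in(): hands the job in; it is judged then, once.
The state is a dict: "t": time; "qpos": joint angles; "qd": joint speeds; "joint_efforts": joint torques, N m; "position": TCP position; "tool_rot": TCP orientation; "wrist_force": force on the tool from outside, world axes, zero at the start; "torque": the same for the moment, N m; "width": opening from 0.0 (shut) to 1.0 (fully open); "grip_force": force on a finger pad.
Only numpy, scipy, OpenCV 4.12 (cv2) and the standard library are available. Lean on these libraries where they do the work, as an engineer would, in place of code of your own. Each camera call takes 0.05 s, during which the arm holds its last target. There are 200 camera calls.

## Working session

There is one attempt and no reset: what is moved stays moved. The work goes in short steps, Python scripts to look and compute and a tool call to move; the robot and the scene stay as the last step left them, time stands still between calls to the robot, and variables do not carry over. Pictures are saved under pics/ and viewed, at most 10 in all, crops included, and the job is handed in when it is done.

Besides the shell and the picture viewer there is one more tool, called after "Call:" as name(argument=value, ...) on one line, values as JSON. step_arm: Moves the arm, as the interface text tells. Its arguments: {"type":"object","properties":{"plan":{"type":"array"},"squeeze":{"type":"number"}},"required":["plan"]}

```bash
mkdir -p pics; python3 - <<'E'
from plant import manip
import numpy as np,cv2
s=manip.observe();print(s['t'],s['position'],s['tool_rot'],s['width'])
for n in ['scene','top']:
    p,d=manip.snapshot(n);np.savez('pics/'+n,p=p,d=d);cv2.imwrite(f'pics/{n}.png',cv2.resize(p[:,:,::-1],(800,500)))
    print(n,manip.camera_model(n))
E
```

```text
0.0 [ 219.346787   -584.70668228  230.29264781] [[ 9.36292143e-01  3.51221441e-01 -7.22770940e-04]
 [ 3.51222182e-01 -9.36290406e-01  1.80423351e-03]
 [-4.30380031e-05 -1.94314284e-03 -9.99998111e-01]] 0.999385338047127
scene {'fx': 497.705941455851, 'fy': 497.705941455851, 'cx': 323.2494016855494, 'cy': 186.7360111149801, 'R': array([[-1.24888107e-01,  9.92170649e-01, -6.03730536e-04],
       [ 7.01928199e-01,  8.79241566e-02, -7.06799933e-01],
       [-7.01213066e-01, -8.86946813e-02, -7.07413238e-01]]), 't': array([  71.62431509, -354.32583026, 1471.75688407])}
top {'fx': 365.29820667042713, 'fy': 365.29820667042713, 'cx': 316.40095742655734, 'cy': 203.57209221696158, 'R': array([[ 0.00247036, -0.99946883,  0.03249536],
       [-0.9932555 , -0.0062193 , -0.11577928],
       [ 0.11591988, -0.03199017, -0.99274328]]), 't': array([-36.83574799, 546.06325825, 780.8529335 ])}
```

View pics/top.png

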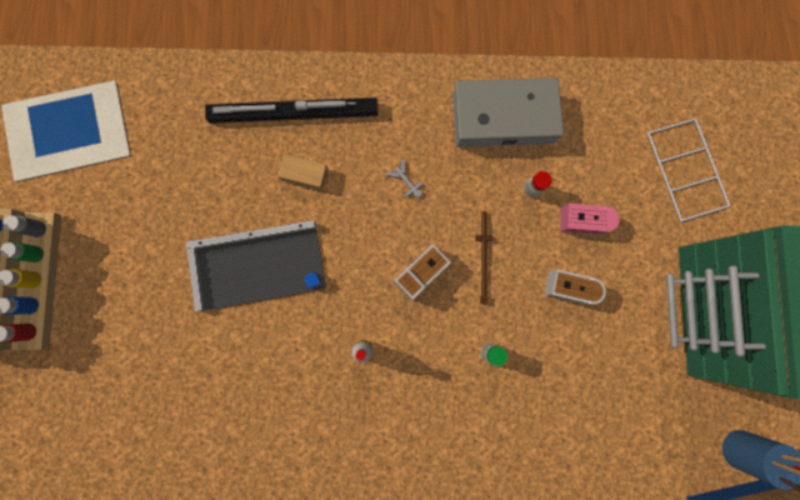

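View pics/scene.png

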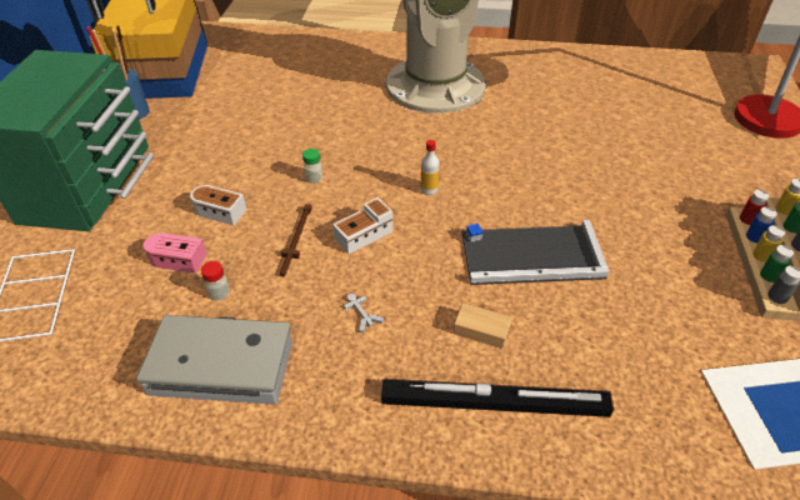

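The top view shows the jig at (255,265) with its end stop on the left and its fence on the far side. The stern is at (423,272), the bow at (577,288), the mast at (485,258), and the weight at the open corner (312,281). I'll enlarge these and measure them with depth.

```bash
cat > h.py <<'E'
import numpy as np,cv2
from plant import manip
def cloud(n,p,d):
    c=manip.camera_model(n);v,u=np.mgrid[:400,:640]
    X=np.stack([(u-c['cx'])/c['fx']*d,(v-c['cy'])/c['fy']*d,d],-1)
    return (X-c['t'])@c['R']
def pix2world(n,u,v,z):
    c=manip.camera_model(n);r=np.array([(u-c['cx'])/c['fx'],(v-c['cy'])/c['fy'],1])@c['R'];o=-c['R'].T@c['t']
    return o+r*(z-o[2])/r[2]
E
python3 - <<'E'
from h import *
def rect(P):
    (c,s,a)=cv2.minAreaRect(P[:,:2].astype(np.float32));return np.round(c,1),np.round(s,1),round(a,1)
z={n:np.load(f'pics/{n}.npz') for n in ['top','scene']}
for n in z:
    p,d=z[n]['p'],z[n]['d'];W=cloud(n,p,d);ok=d>0
    f=ok&(abs(W[...,2])<6);print(n,'desk z',np.median(W[f][:,2]),'noise',W[f][:,2].std())
    for lab in ['top','scene']: pass
    # components higher than 10
    m=(ok&(W[...,2]>10)&(W[...,2]<140)).astype(np.uint8)
    k,L,st,ce=cv2.connectedComponentsWithStats(m)
    for i in range(1,k):
        if 40<st[i,4]<6000:
            P=W[L==i];t=P[P[:,2]>np.percentile(P[:,2],95)-60]
            print(n,np.round(ce[i]),st[i,4],'zmax',P[:,2].max().round(1),rect(P), 'med',np.median(P,0).round(0))
            for lo,hi in [(33,43),(45,56)]:
                q=P[(P[:,2]>lo)&(P[:,2]<hi)]
                if len(q)>30 and P[:,2].max()<58: print('    slice',lo,hi,len(q),rect(q))
p=z['top']['p']
a=cv2.resize(p[185:260,310:390],None,fx=5,fy=5,interpolation=cv2.INTER_CUBIC)
b=cv2.resize(p[185:260,425:505],None,fx=5,fy=5,interpolation=cv2.INTER_CUBIC)
cv2.imwrite('pics/c1.png',np.hstack([a,b])[:,:,::-1])
cv2.imwrite('pics/c2.png',cv2.resize(p[170:255,140:270],None,fx=6,fy=6,interpolation=cv2.INTER_CUBIC)[:,:,::-1])
E
```

```text
top desk z 0.6577605380874499 noise 1.6200856448979069
top [406.  89.] 4384 zmax 55.6 (array([ 814.3, -241. ]), array([116.9, 192.4]), 2.8) med [ 809. -238.   49.]
    slice 33 43 84 (array([ 773. , -220.4]), array([218.1,  92.5]), 63.6)
    slice 45 56 3902 (array([ 814.4, -241. ]), array([116.8, 192.4]), 2.8)
top [232.  87.] 1965 zmax 42.2 (array([821.1, 159.3]), array([ 32. , 319.4]), 3.5) med [817. 162.  22.]
    slice 33 43 181 (array([822.6, 157. ]), array([ 15.7, 222.9]), 0.7)
top [242. 137.] 760 zmax 33.4 (array([700.2, 136.2]), array([80.4, 45.5]), 76.6) med [698. 135.  28.]
top [430. 146.] 313 zmax 65.4 (array([ 678.2, -292.6]), array([33.3, 34.3]), 64.0) med [ 674. -288.   60.]
top [471. 174.] 941 zmax 42.6 (array([ 615.8, -392.3]), array([94.1, 46.9]), 85.9) med [ 614. -384.   39.]
    slice 33 43 798 (array([ 615.7, -392.5]), array([93.8, 46.8]), 85.7)
top [ 20. 222.] 4597 zmax 84.9 (array([500. , 607.4]), array([240. ,  70.3]), 0.2) med [503. 591.  35.]
top [387. 207.] 236 zmax 16.2 (array([ 546.1, -194.9]), array([ 28.6, 168.8]), 85.4) med [ 549. -198.   12.]
top [184.
[... 2372 characters left out ...]
 med [579. 265.  18.]
scene [379. 185.] 131 zmax 28.4 (array([502.2, 115.3]), array([26.1, 22.2]), 25.3) med [507. 116.  24.]
scene [139. 199.] 1067 zmax 41.5 (array([ 616.5, -391.5]), array([96.4, 50. ]), 86.0) med [ 626. -382.   36.]
    slice 33 43 714 (array([ 616. , -391.5]), array([96.3, 49.6]), 85.4)
scene [172. 223.] 474 zmax 64.1 (array([ 680.4, -291.5]), array([35.4, 33.4]), 14.1) med [ 689. -287.   48.]
scene [386. 259.] 1012 zmax 31.2 (array([702.8, 137.3]), array([79.9, 48.2]), 76.8) med [708. 137.  26.]
scene [398. 316.] 3308 zmax 40.8 (array([822.9, 160.4]), array([ 34. , 319.9]), 3.3) med [828. 163.  21.]
    slice 33 43 223 (array([824.8,  98.5]), array([ 15.5, 104.9]), 0.3)
```

View pics/c1.png

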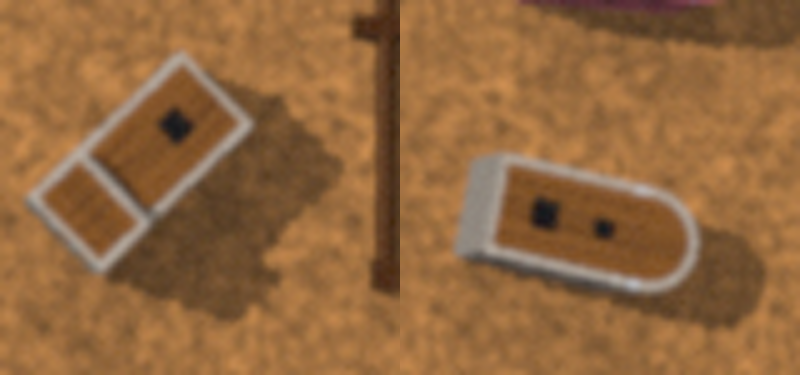

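View pics/c2.png

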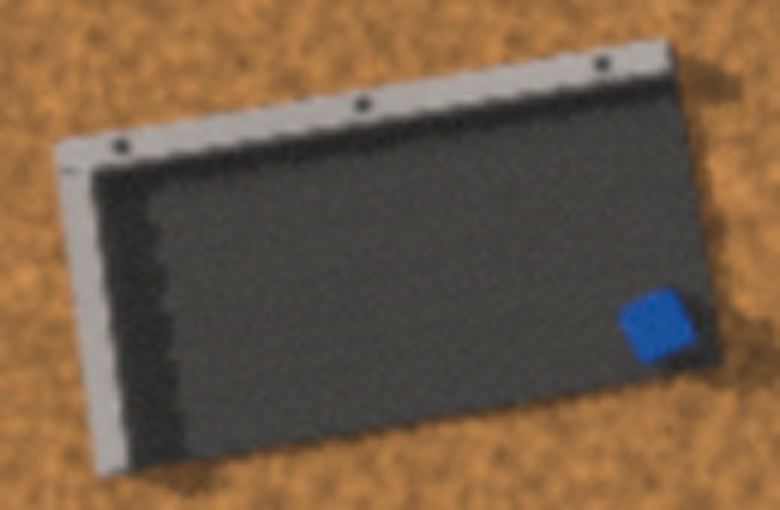

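The crops show the stern's poop at its lower left (494,-57), so it heads about -46°. The bow's flat face is on the left and its nose points right, heading about -104°. The jig's x axis points at about -79.5°. Next: a move helper and a check of the cabinet's height.

```bash
cat >> h.py <<'E'
from scipy.spatial.transform import Rotation as Ro
def go(x,y,z,a):
    """tool-frame move to TCP (x,y,z), tool pointing down, tool y axis at world azimuth a deg"""
    s=manip.observe();R=s['tool_rot'];d=R.T@(np.array([x,y,z])-s['position'])/10
    a=np.radians(a);Y=np.array([np.cos(a),np.sin(a),0]);Z=np.array([0,0,-1.]);G=np.stack([np.cross(Y,Z),Y,Z],1)
    print('d cm',d.round(2),'rot',Ro.from_matrix(R.T@G).as_rotvec().round(3))
JY=np.array([np.cos(np.radians(10.5)),np.sin(np.radians(10.5))]);JX=np.array([JY[1],-JY[0]])
C=np.array([560.4,327.5])
def J(x,y): return C+x*JX+y*JY
def inJ(p): return np.array([(p[:2]-C)@JX,(p[:2]-C)@JY])
E
python3 - <<'E'
from h import *
z=np.load('pics/scene.npz');W=cloud('scene',z['p'],z['d']);m=(z['d']>0)&(W[...,2]>60)&(W[...,1]<-300)&(W[...,0]>100)
P=W[m];print(P.min(0),P.max(0));print(J(47.5,-23),J(140,-23))
q=P[P[:,2]>150];print(len(q),q.min(0),q.max(0))
go(516.8,-81,150,44.2)
E
```

```text
[ 100.10688576 -728.01869512   60.04120816] [ 691.24284281 -300.44430982  280.09841648]
[546.44132459 276.6039748 ] [563.29811069 185.65289585]
8545 [ 100.10688576 -728.01869512  150.00400285] [ 574.45570693 -515.6113293   280.09841648]
d cm [ 45.54 -36.71   8.1 ] rot [-1.000e-03 -2.000e-03 -1.983e+00]
```

Call:
step_arm(plan=[{"dx": 2.6, "dy": -6.2, "dz": -2, "grip": 8.5}, {"dx": 5.2, "dy": -12.4, "dz": -4, "grip": 8.5}, {"dx": 5.2, "dy": -12.4, "dz": -4, "grip": 8.5}, {"dx": 10, "dy": -16, "dz": -2, "rz": -0.18, "grip": 8.5}, {"dx": 15, "dy": -19, "dz": 0, "rz": -0.36, "grip": 8.5}, {"dx": 20, "dy": -22, "dz": 0, "rz": -0.54, "grip": 8.5}, {"dx": 25, "dy": -25, "dz": 0, "rz": -0.72, "grip": 8.5}, {"dx": 30, "dy": -28, "dz": 2, "rz": -0.9, "grip": 8.5}])

```text
schema error: expected keys dx, dy, dz, rx, ry, rz, grip
```

```bash
python3 -c "
from h import *
go(516.8,-81,150,44.2)"
```

```text
d cm [ 45.54 -36.71   8.1 ] rot [-1.000e-03 -2.000e-03 -1.983e+00]
```

Call:
step_arm(plan=[{"dx": 2.6, "dy": -6.2, "dz": -2, "rx": 0, "ry": 0, "rz": 0, "grip": 8.5}, {"dx": 5.2, "dy": -12.4, "dz": -4, "rx": 0, "ry": 0, "rz": 0, "grip": 8.5}, {"dx": 5.2, "dy": -12.4, "dz": -4, "rx": 0, "ry": 0, "rz": 0, "grip": 8.5}, {"dx": 10, "dy": -16, "dz": -2, "rx": 0, "ry": 0, "rz": -0.18, "grip": 8.5}, {"dx": 15, "dy": -19, "dz": 0, "rx": 0, "ry": 0, "rz": -0.36, "grip": 8.5}, {"dx": 20, "dy": -22, "dz": 0, "rx": 0, "ry": 0, "rz": -0.54, "grip": 8.5}, {"dx": 25, "dy": -25, "dz": 0, "rx": 0, "ry": 0, "rz": -0.72, "grip": 8.5}, {"dx": 30, "dy": -28, "dz": 2, "rx": 0, "ry": 0, "rz": -0.9, "grip": 8.5}])

```text
t: 1.1
position: [403.8, -217.0, 212.1]
tool_rot: [[0.302, 0.953, 0.003], [0.953, -0.302, -0.001], [-0.001, 0.003, -1.0]]
wrist_force: [1.4, -0.1, -0.8]
width: 0.994
grip_force: 0.0
```

```bash
python3 -c "
from h import *
go(516.8,-81,120,44.2)"
```

```text
d cm [16.39  6.63  9.22] rot [ 0.002  0.002 -1.079]
```

Call:
step_arm(plan=[{"dx": 5, "dy": 2, "dz": 1, "rx": 0, "ry": 0, "rz": -0.18, "grip": 8.5}, {"dx": 9, "dy": 4, "dz": 4, "rx": 0, "ry": 0, "rz": -0.36, "grip": 8.5}, {"dx": 13, "dy": 5, "dz": 7, "rx": 0, "ry": 0, "rz": -0.54, "grip": 8.5}, {"dx": 16.4, "dy": 6.6, "dz": 9.2, "rx": 0, "ry": 0, "rz": -0.72, "grip": 8.5}, {"dx": 16.4, "dy": 6.6, "dz": 9.2, "rx": 0, "ry": 0, "rz": -0.9, "grip": 8.5}, {"dx": 16.4, "dy": 6.6, "dz": 9.2, "rx": 0.002, "ry": 0.002, "rz": -1.08, "grip": 8.5}, {"dx": 16.4, "dy": 6.6, "dz": 9.2, "rx": 0.002, "ry": 0.002, "rz": -1.08, "grip": 8.5}, {"dx": 16.4, "dy": 6.6, "dz": 9.2, "rx": 0.002, "ry": 0.002, "rz": -1.08, "grip": 8.5}])

```text
t: 2.1
position: [515.1, -82.2, 119.1]
tool_rot: [[-0.691, 0.723, -0.003], [0.723, 0.691, 0.002], [0.003, -0.001, -1.0]]
wrist_force: [0.2, 0.8, -0.3]
width: 0.993
grip_force: 0.0
```

```bash
python3 -c "
from h import *
go(516.8,-81,14,44.2)"
```

```text
d cm [-0.06  0.21 10.51] rot [-0.001 -0.003 -0.008]
```

Call:
step_arm(plan=[{"dx": -0.1, "dy": 0.2, "dz": 4, "rx": 0, "ry": -0.002, "rz": -0.008, "grip": 8.5}, {"dx": -0.1, "dy": 0.2, "dz": 8, "rx": 0, "ry": -0.002, "rz": -0.008, "grip": 8.5}, {"dx": -0.1, "dy": 0.2, "dz": 10.5, "rx": 0, "ry": -0.002, "rz": -0.008, "grip": 8.5}, {"dx": -0.1, "dy": 0.2, "dz": 10.5, "rx": 0, "ry": -0.002, "rz": -0.008, "grip": 8.5}, {"dx": -0.1, "dy": 0.2, "dz": 10.5, "rx": 0, "ry": -0.002, "rz": -0.008, "grip": 4}, {"dx": -0.1, "dy": 0.2, "dz": 10.5, "rx": 0, "ry": -0.002, "rz": -0.008, "grip": 4}, {"dx": -0.1, "dy": 0.2, "dz": 10.5, "rx": 0, "ry": -0.002, "rz": -0.008, "grip": 4}, {"dx": -0.1, "dy": 0.2, "dz": 10.5, "rx": 0, "ry": -0.002, "rz": -0.008, "grip": 4}], squeeze=40)

```text
t: 3.1
position: [518.2, -81.3, 15.8]
tool_rot: [[-0.7, 0.714, 0.002], [0.714, 0.7, -0.001], [-0.002, 0.001, -1.0]]
wrist_force: [-1.1, -0.1, 7.3]
width: 0.527
grip_force: 42.1
```

Call:
step_arm(plan=[{"dx": 0, "dy": 0, "dz": 0, "rx": 0, "ry": 0, "rz": 0, "grip": 3.5}, {"dx": 0, "dy": 0, "dz": 0, "rx": 0, "ry": 0, "rz": 0, "grip": 3.5}, {"dx": 0, "dy": 0, "dz": -4, "rx": 0, "ry": 0, "rz": 0, "grip": 3.5}, {"dx": 0, "dy": 0, "dz": -8, "rx": 0, "ry": 0, "rz": 0, "grip": 3.5}, {"dx": 0, "dy": 0, "dz": -8, "rx": 0, "ry": 0, "rz": 0, "grip": 3.5}])

```text
t: 3.72
position: [519.6, -81.2, 98.0]
tool_rot: [[-0.7, 0.714, 0.006], [0.714, 0.7, -0.002], [-0.005, 0.003, -1.0]]
wrist_force: [0.2, -0.1, -1.6]
width: 0.521
grip_force: 41.8
```

```bash
python3 - <<'E'
from h import *
print(manip.observe()['width']); print(J(53,-29))
go(*J(53,-29),100,10.5)
p,d=manip.snapshot('scene');cv2.imwrite('pics/g1.png',cv2.resize(p[100:260,200:440],None,fx=3,fy=3)[:,:,::-1])
E
```

```text
0.5213463583174814
[541.54409053 270.10265966]
d cm [23.55 26.17 -0.24] rot [0.004 0.004 0.592]
```

View pics/g1.png

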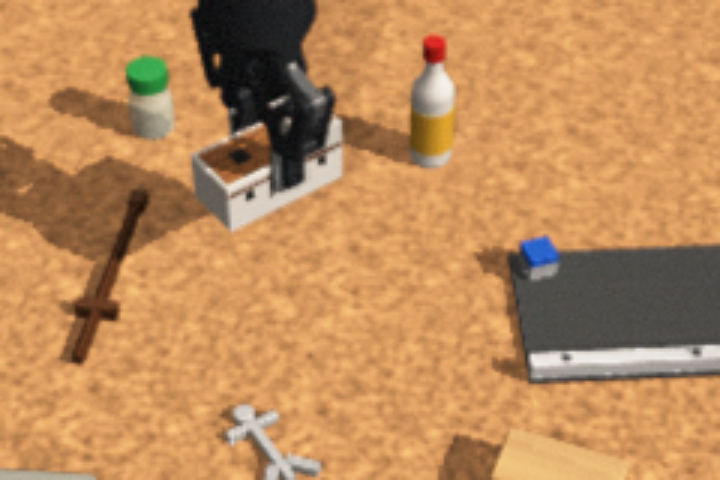

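The stern is held level at (270,170) in the crop, with clear air around it. Carrying it to the jig.

Call:
step_arm(plan=[{"dx": 4.5, "dy": 4.5, "dz": 0, "rx": 0, "ry": 0, "rz": 0.15, "grip": 3.5}, {"dx": 9, "dy": 9, "dz": 0, "rx": 0.004, "ry": 0.004, "rz": 0.3, "grip": 3.5}, {"dx": 13, "dy": 14, "dz": 0, "rx": 0.004, "ry": 0.004, "rz": 0.45, "grip": 3.5}, {"dx": 17, "dy": 18.5, "dz": 0, "rx": 0.004, "ry": 0.004, "rz": 0.592, "grip": 3.5}, {"dx": 20.5, "dy": 22.5, "dz": 0, "rx": 0.004, "ry": 0.004, "rz": 0.592, "grip": 3.5}, {"dx": 23.5, "dy": 26.1, "dz": 0, "rx": 0.004, "ry": 0.004, "rz": 0.592, "grip": 3.5}, {"dx": 23.5, "dy": 26.1, "dz": 3, "rx": 0.004, "ry": 0.004, "rz": 0.592, "grip": 3.5}, {"dx": 23.5, "dy": 26.1, "dz": 5, "rx": 0.004, "ry": 0.004, "rz": 0.592, "grip": 3.5}])

```text
t: 4.78
position: [537.4, 269.1, 41.5]
tool_rot: [[-0.184, 0.983, -0.009], [0.983, 0.184, -0.0], [0.002, -0.009, -1.0]]
wrist_force: [0.5, -1.1, -0.9]
width: 0.529
grip_force: 41.7
```

```bash
python3 - <<'E'
from h import *
p,d=manip.snapshot('top')
print(inJ(manip.observe()['position']))
go(*J(53,-29),24,10.5)
cv2.imwrite('pics/g2.png',cv2.resize(p[160:260,140:270],None,fx=6,fy=6,interpolation=cv2.INTER_CUBIC)[:,:,::-1])
E
```

```text
[ 54.69577351 -34.50599057]
d cm [0.17 0.57 1.49] rot [-0.012 -0.     0.   ]
```

View pics/g2.png

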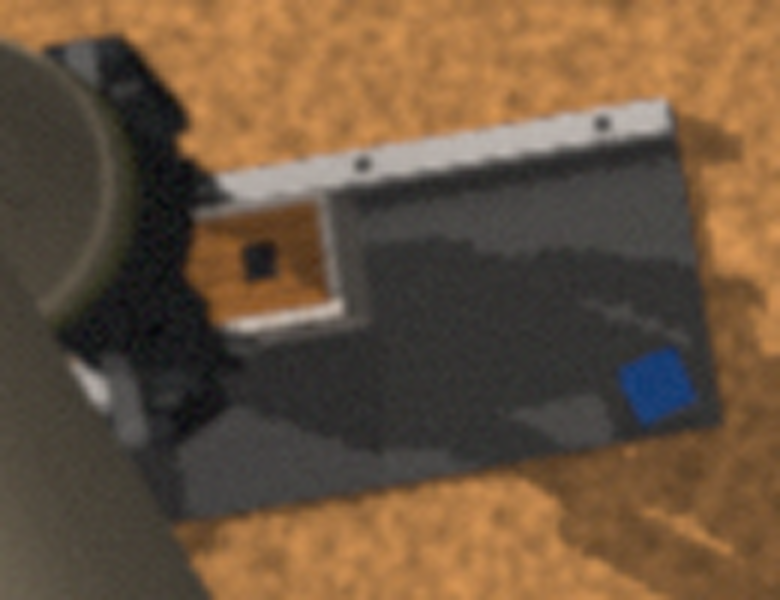

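The stern hangs over the plate at (265,260) in the crop, parallel to the fence. Lowering it.

Call:
step_arm(plan=[{"dx": 0.1, "dy": 0.3, "dz": 0.5, "rx": -0.006, "ry": 0, "rz": 0, "grip": 3.5}, {"dx": 0.1, "dy": 0.3, "dz": 1.0, "rx": -0.006, "ry": 0, "rz": 0, "grip": 3.5}, {"dx": 0.1, "dy": 0.3, "dz": 1.4, "rx": -0.006, "ry": 0, "rz": 0, "grip": 3.5}, {"dx": 0.1, "dy": 0.3, "dz": 1.7, "rx": -0.006, "ry": 0, "rz": 0, "grip": 3.5}, {"dx": 0.1, "dy": 0.3, "dz": 1.7, "rx": -0.006, "ry": 0, "rz": 0, "grip": 3.5}])

```text
t: 5.45
position: [541.4, 271.0, 27.3]
tool_rot: [[-0.183, 0.983, -0.0], [0.983, 0.183, 0.003], [0.003, 0.0, -1.0]]
wrist_force: [0.3, 0.6, -1.3]
width: 0.529
grip_force: 41.7
```

```bash
python3 - <<'E'
from h import *
print(inJ(manip.observe()['position']))
go(*J(53,-29),21.5,10.5)
E
```

```text
[ 52.06850607 -28.9271868 ]
d cm [-0.09 -0.01  0.58] rot [ 0.    -0.003  0.001]
```

Call:
step_arm(plan=[{"dx": 0, "dy": 0, "dz": 0.2, "rx": 0, "ry": -0.002, "rz": 0, "grip": 3.5}, {"dx": 0, "dy": 0, "dz": 0.4, "rx": 0, "ry": -0.002, "rz": 0, "grip": 3.5}, {"dx": 0, "dy": 0, "dz": 0.5, "rx": 0, "ry": -0.002, "rz": 0, "grip": 3.5}, {"dx": 0, "dy": 0, "dz": 0.5, "rx": 0, "ry": -0.002, "rz": 0, "grip": 3.5}])

```text
t: 5.95
position: [541.4, 271.1, 22.2]
tool_rot: [[-0.183, 0.983, -0.0], [0.983, 0.183, 0.001], [0.001, 0.0, -1.0]]
wrist_force: [0.2, -0.1, -0.8]
width: 0.528
grip_force: 41.7
```

Call:
step_arm(plan=[{"dx": 0.15, "dy": 0.15, "dz": 0.05, "rx": 0, "ry": 0, "rz": 0, "grip": 3.5}, {"dx": 0.3, "dy": 0.3, "dz": 0.05, "rx": 0, "ry": 0, "rz": 0, "grip": 3.5}, {"dx": 0.3, "dy": 0.3, "dz": 0.05, "rx": 0, "ry": 0, "rz": 0, "grip": 3.5}])

```text
t: 6.32
position: [544.1, 274.7, 21.9]
tool_rot: [[-0.183, 0.983, 0.0], [0.983, 0.183, 0.001], [0.001, 0.001, -1.0]]
wrist_force: [0.7, -0.6, -0.9]
width: 0.53
grip_force: 41.9
```

Call:
step_arm(plan=[{"dx": 0, "dy": 0, "dz": 0.08, "rx": 0, "ry": 0, "rz": 0, "grip": 3.5}, {"dx": 0, "dy": 0, "dz": 0.12, "rx": 0, "ry": 0, "rz": 0, "grip": 3.5}, {"dx": 0, "dy": 0, "dz": 0.12, "rx": 0, "ry": 0, "rz": 0, "grip": 3.5}])

```text
t: 6.7
position: [544.1, 274.7, 21.8]
tool_rot: [[-0.183, 0.983, 0.001], [0.983, 0.183, 0.001], [0.001, 0.001, -1.0]]
wrist_force: [-3.0, -3.3, 10.3]
width: 0.531
grip_force: 43.1
```

Call:
step_arm(plan=[{"dx": 0.1, "dy": 0.1, "dz": 0, "rx": 0, "ry": 0, "rz": 0, "grip": 3.5}, {"dx": 0.15, "dy": 0.15, "dz": 0, "rx": 0, "ry": 0, "rz": 0, "grip": 3.5}, {"dx": 0.15, "dy": 0.15, "dz": 0, "rx": 0, "ry": 0, "rz": 0, "grip": 3.5}])

```text
t: 7.08
position: [544.2, 274.7, 21.9]
tool_rot: [[-0.183, 0.983, -0.001], [0.983, 0.182, -0.002], [-0.002, -0.002, -1.0]]
wrist_force: [-11.1, -9.0, 18.4]
width: 0.533
grip_force: 44.0
```

Call:
step_arm(plan=[{"dx": 0, "dy": 0, "dz": -0.1, "rx": 0, "ry": 0, "rz": 0, "grip": 3.5}, {"dx": 0.1, "dy": 0.1, "dz": -0.1, "rx": 0, "ry": 0, "rz": 0, "grip": 3.5}, {"dx": 0.1, "dy": 0.2, "dz": -0.1, "rx": 0, "ry": 0, "rz": 0, "grip": 3.5}, {"dx": 0.1, "dy": 0.2, "dz": -0.1, "rx": 0, "ry": 0, "rz": 0, "grip": 3.5}])

```text
t: 7.58
position: [545.3, 274.9, 21.9]
tool_rot: [[-0.182, 0.983, -0.003], [0.983, 0.182, -0.004], [-0.004, -0.004, -1.0]]
wrist_force: [-11.3, -11.7, 14.3]
width: 0.529
grip_force: 43.7
```

Call:
step_arm(plan=[{"dx": 0, "dy": 0.1, "dz": -0.06, "rx": 0, "ry": 0, "rz": 0, "grip": 3.5}, {"dx": 0.1, "dy": 0.2, "dz": -0.06, "rx": 0, "ry": 0, "rz": 0, "grip": 3.5}, {"dx": 0.1, "dy": 0.3, "dz": -0.06, "rx": 0, "ry": 0, "rz": 0, "grip": 3.5}, {"dx": 0.1, "dy": 0.3, "dz": -0.06, "rx": 0, "ry": 0, "rz": 0, "grip": 3.5}])

```text
t: 8.07
position: [545.3, 274.9, 22.0]
tool_rot: [[-0.182, 0.983, -0.009], [0.983, 0.182, -0.008], [-0.006, -0.01, -1.0]]
wrist_force: [-22.9, -19.0, 22.9]
width: 0.53
grip_force: 44.6
```

```bash
python3 - <<'E'
from h import *
s=manip.observe();f=s['wrist_force'];print(inJ(s['position']),f[:2]@JX,f[:2]@JY)
p,d=manip.snapshot('top')
cv2.imwrite('pics/g3.png',cv2.resize(p[170:230,150:230],None,fx=9,fy=9,interpolation=cv2.INTER_CUBIC)[:,:,::-1])
W=cloud('top',p,d)
E
```

```text
[ 48.94917007 -24.38244837] 14.472578292798019 -25.948133735925417
```

View pics/g3.png

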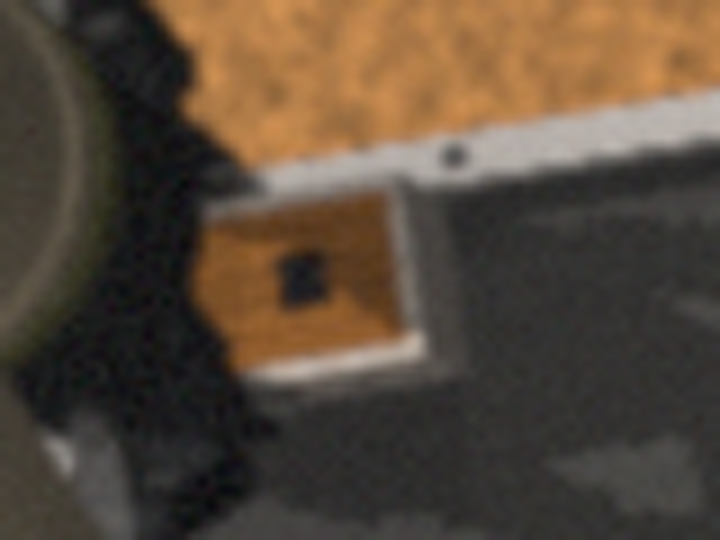

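The stern sits against the fence and stop at (310,280) in the crop, with 26 N and 14 N of contact force. I'll ease off, release, lift and verify.

Call:
step_arm(plan=[{"dx": -0.1, "dy": -0.3, "dz": -0.05, "rx": 0, "ry": 0, "rz": 0, "grip": 3.5}, {"dx": -0.15, "dy": -0.4, "dz": -0.1, "rx": 0, "ry": 0, "rz": 0, "grip": 5.2}, {"dx": -0.15, "dy": -0.4, "dz": -0.1, "rx": 0, "ry": 0, "rz": 0, "grip": 6.5}, {"dx": -0.15, "dy": -0.4, "dz": -0.1, "rx": 0, "ry": 0, "rz": 0, "grip": 8.5}, {"dx": -0.15, "dy": -0.4, "dz": -0.1, "rx": 0, "ry": 0, "rz": 0, "grip": 8.5}, {"dx": -0.15, "dy": -0.4, "dz": -5, "rx": 0, "ry": 0, "rz": 0, "grip": 8.5}, {"dx": -0.15, "dy": -0.4, "dz": -10, "rx": 0, "ry": 0, "rz": 0, "grip": 8.5}, {"dx": -5, "dy": -5, "dz": -12, "rx": 0, "ry": 0, "rz": 0, "grip": 8.5}])

```text
t: 9.12
position: [515.2, 231.2, 143.9]
tool_rot: [[-0.188, 0.982, 0.006], [0.982, 0.188, 0.007], [0.006, 0.007, -1.0]]
wrist_force: [0.8, -1.8, 1.3]
width: 0.997
grip_force: 0.0
```

Call:
step_arm(plan=[{"dx": -5, "dy": -6, "dz": 0, "rx": 0, "ry": 0, "rz": 0, "grip": 0.5}, {"dx": -10, "dy": -12, "dz": 0, "rx": 0, "ry": 0, "rz": 0, "grip": 0.5}, {"dx": -10, "dy": -12, "dz": 0, "rx": 0, "ry": 0, "rz": 0, "grip": 0.5}, {"dx": -10, "dy": -12, "dz": 0, "rx": 0, "ry": 0, "rz": 0, "grip": 0.5}])

```text
t: 9.62
position: [412.9, 104.4, 140.2]
tool_rot: [[-0.18, 0.984, 0.001], [0.984, 0.18, -0.001], [-0.001, 0.001, -1.0]]
wrist_force: [-0.3, 0.5, 0.1]
width: 0.135
grip_force: 0.0
```

```bash
cat >> h.py <<'E'
def fit(n,p,d,z0,lo,hi):
    W=cloud(n,p,d);out=[]
    j=np.stack([(W[...,:2]-C)@JX,(W[...,:2]-C)@JY],-1)
    m=(d>0)&(W[...,2]>lo)&(W[...,2]<hi)&(j[...,0]>-40)&(j[...,0]<215)&(j[...,1]>-85)&(j[...,1]<40)
    return j,W,m
E
python3 - <<'E'
from h import *
print(manip.observe()['position'])
p,d=manip.snapshot('top');np.savez('pics/top2',p=p,d=d)
j,W,m=fit('top',p,d,0,36,70);q=j[m].astype(np.float32);print('stern top rect in J',len(q),cv2.minAreaRect(q))
j,W,m=fit('top',p,d,0,15,30);q=j[m].astype(np.float32);s=q[(q[:,0]<-1)];print('stop x',np.percentile(s[:,0],[1,50,99]));s=q[q[:,1]>1];print('fence y',np.percentile(s[:,1],[1,50,99]),np.polyfit(s[:,0],s[:,1],1))
cv2.imwrite('pics/g4.png',cv2.resize(p[170:230,150:230],None,fx=9,fy=9,interpolation=cv2.INTER_CUBIC)[:,:,::-1])
E
```

```text
[412.92465574 104.37012597 140.1899879 ]
stern top rect in J 1044 ((48.2832145690918, -24.811384201049805), (95.69502258300781, 46.66814422607422), 0.15302522480487823)
stop x [-11.40466759  -6.3349545   -1.12633756]
fence y [ 1.28571514  6.14396    10.32874947] [-0.01097878  7.31951726]
```

View pics/g4.png

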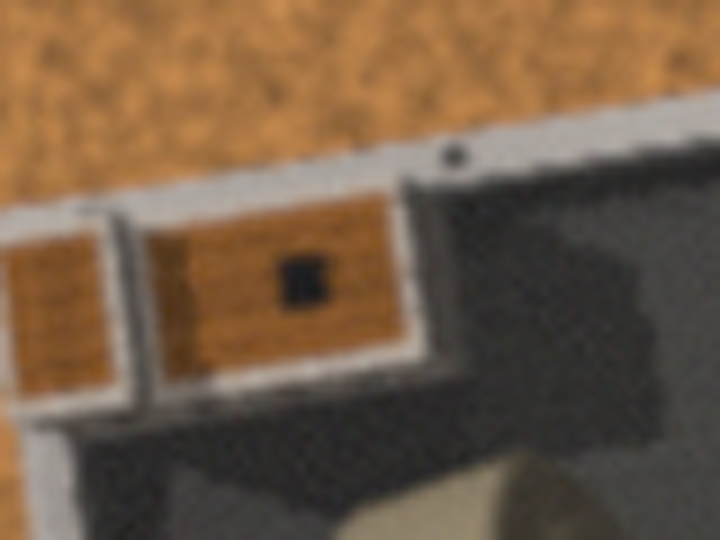

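The stern looks flush at the fence and stop, but the depth fit allows a gap of 1–2 mm. A light push with shut fingers from the side and from the joint face will settle it.

```bash
python3 - <<'E'
from h import *
go(*J(48,-78),60,10.5);go(*J(48,-78),16,10.5)
E
```

```text
d cm [14.33 10.62  8.06] rot [ 0.002  0.    -0.001]
d cm [14.33 10.61 12.46] rot [ 0.002  0.    -0.001]
```

Call:
step_arm(plan=[{"dx": 5, "dy": 4, "dz": 0, "rx": 0.002, "ry": 0, "rz": 0, "grip": 0}, {"dx": 10, "dy": 8, "dz": 2, "rx": 0.002, "ry": 0, "rz": 0, "grip": 0}, {"dx": 14.3, "dy": 10.6, "dz": 6, "rx": 0.002, "ry": 0, "rz": 0, "grip": 0}, {"dx": 14.3, "dy": 10.6, "dz": 10, "rx": 0.002, "ry": 0, "rz": 0, "grip": 0}, {"dx": 14.3, "dy": 10.6, "dz": 12.4, "rx": 0.002, "ry": 0, "rz": 0, "grip": 0}, {"dx": 14.3, "dy": 10.6, "dz": 12.4, "rx": 0.002, "ry": 0, "rz": 0, "grip": 0}])

```text
t: 10.42
position: [490.3, 267.5, 13.8]
tool_rot: [[-0.184, 0.983, -0.006], [0.983, 0.184, 0.0], [0.001, -0.006, -1.0]]
wrist_force: [-0.1, 0.4, -0.9]
width: -0.001
grip_force: 0.0
```

Call:
step_arm(plan=[{"dx": 0, "dy": 0.6, "dz": 0, "rx": 0, "ry": 0, "rz": 0, "grip": 0}, {"dx": 0, "dy": 1.0, "dz": 0, "rx": 0, "ry": 0, "rz": 0, "grip": 0}, {"dx": 0, "dy": 1.3, "dz": 0, "rx": 0, "ry": 0, "rz": 0, "grip": 0}, {"dx": 0, "dy": 1.6, "dz": 0, "rx": 0, "ry": 0, "rz": 0, "grip": 0}, {"dx": 0, "dy": 1.6, "dz": 0, "rx": 0, "ry": 0, "rz": 0, "grip": 0}])

```text
t: 11.05
position: [507.8, 269.4, 16.3]
tool_rot: [[-0.183, 0.983, -0.001], [0.983, 0.183, 0.001], [0.001, -0.001, -1.0]]
wrist_force: [0.5, 0.4, -0.5]
width: -0.001
grip_force: 0.0
```

```bash
python3 - <<'E'
from h import *
s=manip.observe();f=s['wrist_force'];print(inJ(s['position']),f[:2]@JX,f[:2]@JY,f[2],s['position'])
E
```

```text
[ 47.58618162 -62.28979203] -0.30089095287967893 0.5538376302967164 -0.48802366271282804 [507.82514911 269.3592404   16.32825346]
```

Call:
step_arm(plan=[{"dx": 0, "dy": 0.2, "dz": 0, "rx": 0, "ry": 0, "rz": 0, "grip": 0}, {"dx": 0, "dy": 0.4, "dz": 0, "rx": 0, "ry": 0, "rz": 0, "grip": 0}, {"dx": 0, "dy": 0.4, "dz": 0, "rx": 0, "ry": 0, "rz": 0, "grip": 0}])

```text
t: 11.42
position: [508.6, 269.8, 15.7]
tool_rot: [[-0.184, 0.983, -0.007], [0.983, 0.184, -0.002], [-0.001, -0.007, -1.0]]
wrist_force: [-11.1, -4.1, 9.0]
width: 0.003
grip_force: 5.8
```

Call:
step_arm(plan=[{"dx": 0, "dy": 0.2, "dz": 0, "rx": 0, "ry": 0, "rz": 0, "grip": 0}, {"dx": 0, "dy": 0.3, "dz": 0, "rx": 0, "ry": 0, "rz": 0, "grip": 0}, {"dx": 0, "dy": 0.3, "dz": 0, "rx": 0, "ry": 0, "rz": 0, "grip": 0}])

```text
t: 11.8
position: [508.7, 269.8, 15.6]
tool_rot: [[-0.185, 0.983, -0.011], [0.983, 0.185, -0.005], [-0.002, -0.012, -1.0]]
wrist_force: [-23.0, -7.8, 18.9]
width: -0.002
grip_force: 12.4
```

The fence contact is solid: 23 N moved nothing. Backing off, then pushing the joint face.

Call:
step_arm(plan=[{"dx": 0, "dy": -1.2, "dz": 0, "rx": 0, "ry": 0, "rz": 0, "grip": 0}, {"dx": 0, "dy": -2, "dz": -3, "rx": 0, "ry": 0, "rz": 0, "grip": 0}, {"dx": 0, "dy": -2, "dz": -6, "rx": 0, "ry": 0, "rz": 0, "grip": 0}, {"dx": -4, "dy": 0, "dz": -7, "rx": 0, "ry": 0, "rz": 0, "grip": 0}, {"dx": -7, "dy": 3, "dz": -6, "rx": 0, "ry": 0, "rz": 0, "grip": 0}, {"dx": -7, "dy": 3, "dz": -6, "rx": 0, "ry": 0, "rz": 0, "grip": 0}])

```text
t: 12.55
position: [559.4, 203.0, 75.0]
tool_rot: [[-0.176, 0.984, -0.001], [0.984, 0.176, -0.001], [-0.001, -0.002, -1.0]]
wrist_force: [-0.2, 0.3, -0.6]
width: 0.004
grip_force: 0.0
```

```bash
python3 - <<'E'
from h import *
go(*J(118,-24),16,10.5)
E
```

```text
d cm [ 0.43 -0.03  5.9 ] rot [-0.002  0.001 -0.006]
```

Call:
step_arm(plan=[{"dx": 0.4, "dy": 0, "dz": 3, "rx": 0, "ry": 0, "rz": -0.006, "grip": 0}, {"dx": 0.4, "dy": 0, "dz": 5.9, "rx": 0, "ry": 0, "rz": -0.006, "grip": 0}, {"dx": 0.4, "dy": 0, "dz": 5.9, "rx": 0, "ry": 0, "rz": -0.006, "grip": 0}, {"dx": 0.8, "dy": 0, "dz": 5.9, "rx": 0, "ry": 0, "rz": -0.006, "grip": 0}, {"dx": 1.1, "dy": 0, "dz": 5.9, "rx": 0, "ry": 0, "rz": -0.006, "grip": 0}, {"dx": 1.1, "dy": 0, "dz": 5.9, "rx": 0, "ry": 0, "rz": -0.006, "grip": 0}])

```text
t: 13.3
position: [555.7, 217.9, 18.4]
tool_rot: [[-0.188, 0.982, 0.0], [0.982, 0.188, -0.0], [-0.0, 0.0, -1.0]]
wrist_force: [-0.3, -3.0, 1.5]
width: -0.001
grip_force: 1.8
```

Call:
step_arm(plan=[{"dx": 0.2, "dy": 0, "dz": 0, "rx": 0, "ry": 0, "rz": 0, "grip": 0}, {"dx": 0.4, "dy": 0, "dz": 0, "rx": 0, "ry": 0, "rz": 0, "grip": 0}, {"dx": 0.5, "dy": 0, "dz": 0, "rx": 0, "ry": 0, "rz": 0, "grip": 0}, {"dx": 0.5, "dy": 0, "dz": 0, "rx": 0, "ry": 0, "rz": 0, "grip": 0}])

```text
t: 13.8
position: [555.7, 217.9, 18.1]
tool_rot: [[-0.184, 0.983, 0.0], [0.983, 0.184, -0.006], [-0.006, -0.001, -1.0]]
wrist_force: [-0.4, -16.8, 10.8]
width: 0.005
grip_force: 8.0
```

Call:
step_arm(plan=[{"dx": 0.2, "dy": 0, "dz": 0, "rx": 0, "ry": 0, "rz": 0, "grip": 0}, {"dx": 0.2, "dy": 0, "dz": 0, "rx": 0, "ry": 0, "rz": 0, "grip": 0}])

```text
t: 14.05
position: [555.7, 217.9, 18.2]
tool_rot: [[-0.183, 0.983, -0.0], [0.983, 0.183, -0.008], [-0.008, -0.002, -1.0]]
wrist_force: [-2.4, -21.2, 13.7]
width: 0.001
grip_force: 10.5
```

```bash
python3 - <<'E'
from h import *
s=manip.observe();f=s['wrist_force'];print(inJ(s['position']),f[:2]@JX,f[:2]@JY,f[2])
E
```

```text
[106.94953949 -24.55482535] 20.38208199150842 -6.191865309161617 13.713175514003552
```

The stern is firmly registered. Now the bow.

Call:
step_arm(plan=[{"dx": -1.5, "dy": 0, "dz": -0.5, "rx": 0, "ry": 0, "rz": 0, "grip": 0}, {"dx": -2, "dy": 0, "dz": -6, "rx": 0, "ry": 0, "rz": 0, "grip": 0}, {"dx": -3, "dy": 0, "dz": -11, "rx": 0, "ry": 0, "rz": 0, "grip": 0}, {"dx": -9, "dy": 0, "dz": -12, "rx": 0, "ry": 0, "rz": 0, "grip": 0}, {"dx": -15, "dy": 0, "dz": -12, "rx": 0, "ry": 0, "rz": 0, "grip": 3}, {"dx": -21, "dy": 0, "dz": -12, "rx": 0, "ry": 0, "rz": 0, "grip": 8.5}, {"dx": -27, "dy": 0, "dz": -12, "rx": 0, "ry": 0, "rz": 0, "grip": 8.5}, {"dx": -33, "dy": -3, "dz": -12, "rx": 0, "ry": 0, "rz": 0, "grip": 8.5}])

```text
t: 15.05
position: [588.9, -101.3, 137.2]
tool_rot: [[-0.19, 0.982, 0.0], [0.982, 0.19, 0.002], [0.002, 0.001, -1.0]]
wrist_force: [0.9, -0.1, 0.8]
width: 0.847
grip_force: 0.0
```

```bash
python3 - <<'E'
from h import *
go(490.7,-355,110,-13.2)
E
```

```text
d cm [-23.05 -14.46   2.66] rot [ 0.    -0.002  0.422]
```

Call:
step_arm(plan=[{"dx": -5, "dy": -3, "dz": 0, "rx": 0, "ry": 0, "rz": 0.15, "grip": 8.5}, {"dx": -10, "dy": -6.2, "dz": 0, "rx": 0, "ry": 0, "rz": 0.3, "grip": 8.5}, {"dx": -15, "dy": -9.4, "dz": 0, "rx": 0, "ry": 0, "rz": 0.422, "grip": 8.5}, {"dx": -20, "dy": -12.5, "dz": 0, "rx": 0, "ry": -0.002, "rz": 0.422, "grip": 8.5}, {"dx": -23, "dy": -14.5, "dz": 2, "rx": 0, "ry": -0.002, "rz": 0.422, "grip": 8.5}, {"dx": -23, "dy": -14.5, "dz": 2.6, "rx": 0, "ry": -0.002, "rz": 0.422, "grip": 8.5}, {"dx": -23, "dy": -14.5, "dz": 2.6, "rx": 0, "ry": -0.002, "rz": 0.422, "grip": 8.5}, {"dx": -23, "dy": -14.5, "dz": 2.6, "rx": 0, "ry": -0.002, "rz": 0.422, "grip": 8.5}])

```text
t: 16.05
position: [490.2, -351.8, 111.6]
tool_rot: [[0.227, 0.974, -0.0], [0.974, -0.227, -0.001], [-0.001, 0.0, -1.0]]
wrist_force: [-0.7, 0.3, -0.2]
width: 0.997
grip_force: 0.0
```

```bash
python3 - <<'E'
from h import *
go(490.7,-355,15,-13.2)
E
```

```text
d cm [-0.29  0.12  9.66] rot [0.    0.001 0.001]
```

Call:
step_arm(plan=[{"dx": -0.2, "dy": 0.1, "dz": 4, "rx": 0, "ry": 0, "rz": 0, "grip": 8.5}, {"dx": -0.2, "dy": 0.1, "dz": 8, "rx": 0, "ry": 0, "rz": 0, "grip": 8.5}, {"dx": -0.2, "dy": 0.1, "dz": 9.6, "rx": 0, "ry": 0, "rz": 0, "grip": 8.5}, {"dx": -0.2, "dy": 0.1, "dz": 9.6, "rx": 0, "ry": 0, "rz": 0, "grip": 8.5}, {"dx": -0.2, "dy": 0.1, "dz": 9.6, "rx": 0, "ry": 0, "rz": 0, "grip": 4}, {"dx": -0.2, "dy": 0.1, "dz": 9.6, "rx": 0, "ry": 0, "rz": 0, "grip": 4}, {"dx": -0.2, "dy": 0.1, "dz": 9.6, "rx": 0, "ry": 0, "rz": 0, "grip": 3.5}, {"dx": -0.2, "dy": 0.1, "dz": 9.6, "rx": 0, "ry": 0, "rz": 0, "grip": 3.5}], squeeze=40)

```text
t: 17.05
position: [490.0, -356.4, 16.5]
tool_rot: [[0.23, 0.973, 0.0], [0.973, -0.23, -0.003], [-0.003, 0.001, -1.0]]
wrist_force: [-1.6, 0.8, 5.6]
width: 0.527
grip_force: 42.3
```

Call:
step_arm(plan=[{"dx": 0, "dy": 0, "dz": 0, "rx": 0, "ry": 0, "rz": 0, "grip": 3.5}, {"dx": 0, "dy": 0, "dz": -4, "rx": 0, "ry": 0, "rz": 0, "grip": 3.5}, {"dx": 0, "dy": 0, "dz": -9, "rx": 0, "ry": 0, "rz": 0, "grip": 3.5}, {"dx": 0, "dy": 0, "dz": -9, "rx": 0, "ry": 0, "rz": 0, "grip": 3.5}])

```text
t: 17.55
position: [491.9, -357.2, 110.0]
tool_rot: [[0.23, 0.973, 0.005], [0.973, -0.23, -0.007], [-0.005, 0.007, -1.0]]
wrist_force: [-0.0, -0.3, -1.6]
width: 0.528
grip_force: 41.8
```

```bash
python3 - <<'E'
from h import *
# TCP at bow x~-3.5 => registered TCP J x ~137.5 (stern bias +1); preplace 6 mm ahead, 7 mm off fence
go(*J(144.5,-31),100,10.5)
E
```

```text
d cm [53.75 -6.09  0.68] rot [ 0.005  0.007 -0.415]
```

Call:
step_arm(plan=[{"dx": 6, "dy": -0.7, "dz": 0, "rx": 0, "ry": 0, "rz": -0.1, "grip": 3.5}, {"dx": 12, "dy": -1.4, "dz": 0, "rx": 0, "ry": 0, "rz": -0.2, "grip": 3.5}, {"dx": 18, "dy": -2.1, "dz": 0, "rx": 0, "ry": 0, "rz": -0.3, "grip": 3.5}, {"dx": 24, "dy": -2.8, "dz": 0, "rx": 0, "ry": 0, "rz": -0.415, "grip": 3.5}, {"dx": 30, "dy": -3.4, "dz": 0, "rx": 0, "ry": 0, "rz": -0.415, "grip": 3.5}, {"dx": 36, "dy": -4.1, "dz": 0, "rx": 0, "ry": 0, "rz": -0.415, "grip": 3.5}, {"dx": 42, "dy": -4.8, "dz": 0, "rx": 0, "ry": 0, "rz": -0.415, "grip": 3.5}, {"dx": 47, "dy": -5.4, "dz": 0, "rx": 0.003, "ry": 0.003, "rz": -0.415, "grip": 3.5}])

```text
t: 18.55
position: [544.1, 116.6, 103.5]
tool_rot: [[-0.183, 0.983, -0.005], [0.983, 0.183, 0.002], [0.003, -0.005, -1.0]]
wrist_force: [0.7, -0.4, -2.1]
width: 0.53
grip_force: 41.8
```

Call:
step_arm(plan=[{"dx": 0, "dy": 0, "dz": 0, "rx": 0, "ry": 0, "rz": 0, "grip": 3.5}, {"dx": 0, "dy": 0, "dz": 0, "rx": 0, "ry": 0, "rz": 0, "grip": 3.5}])

```text
t: 18.8
position: [544.3, 113.4, 103.3]
tool_rot: [[-0.182, 0.983, -0.006], [0.983, 0.182, 0.001], [0.002, -0.006, -1.0]]
wrist_force: [0.7, -0.8, -1.2]
width: 0.529
grip_force: 41.8
```

```bash
python3 - <<'E'
from h import *
go(*J(144.5,-31),60,10.5)
E
```

```text
d cm [6.3  2.41 4.32] rot [-0.006 -0.002 -0.   ]
```

Call:
step_arm(plan=[{"dx": 4, "dy": 2.4, "dz": 0, "rx": -0.006, "ry": -0.002, "rz": 0, "grip": 3.5}, {"dx": 6.3, "dy": 2.4, "dz": 2, "rx": -0.006, "ry": -0.002, "rz": 0, "grip": 3.5}, {"dx": 6.3, "dy": 2.4, "dz": 4.3, "rx": -0.006, "ry": -0.002, "rz": 0, "grip": 3.5}, {"dx": 6.3, "dy": 2.4, "dz": 4.3, "rx": -0.006, "ry": -0.002, "rz": 0, "grip": 3.5}, {"dx": 6.3, "dy": 2.4, "dz": 4.3, "rx": -0.006, "ry": -0.002, "rz": 0, "grip": 3.5}])

```text
t: 19.42
position: [557.3, 178.9, 61.6]
tool_rot: [[-0.18, 0.984, 0.002], [0.984, 0.18, 0.0], [-0.0, 0.002, -1.0]]
wrist_force: [0.8, -0.1, -0.3]
width: 0.527
grip_force: 41.7
```

```bash
python3 - <<'E'
from h import *
print(inJ(manip.observe()['position']))
go(*J(144.5,-31),25,10.5)
p,d=manip.snapshot('top')
cv2.imwrite('pics/b1.png',cv2.resize(p[170:260,140:270],None,fx=6,fy=6,interpolation=cv2.INTER_CUBIC)[:,:,::-1])
E
```

```text
[145.563982 -30.107933]
d cm [ 0.11 -0.1   3.66] rot [ 0.002  0.    -0.003]
```

View pics/b1.png

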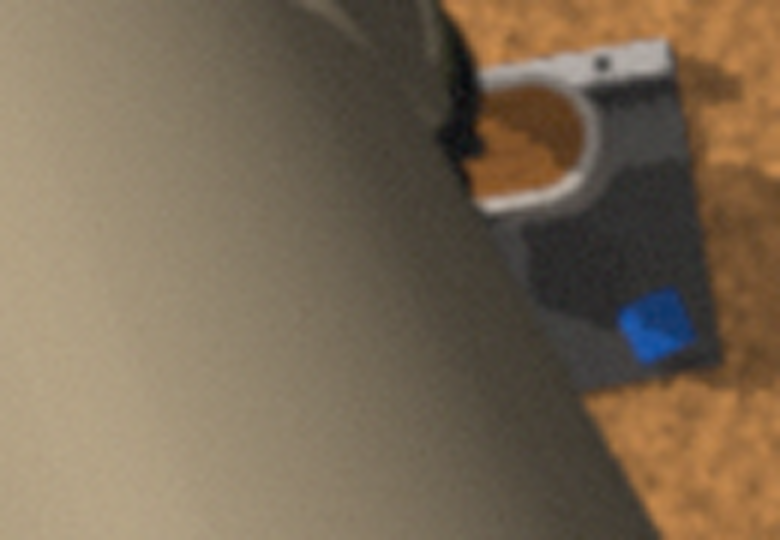

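The bow's nose is at (590,130) in the crop, aligned and clear of the weight. Lowering it.

Call:
step_arm(plan=[{"dx": 0, "dy": 0, "dz": 1.5, "rx": 0, "ry": 0, "rz": -0.003, "grip": 3.5}, {"dx": 0, "dy": 0, "dz": 3, "rx": 0, "ry": 0, "rz": -0.003, "grip": 3.5}, {"dx": 0, "dy": 0, "dz": 3.5, "rx": 0, "ry": 0, "rz": -0.003, "grip": 3.5}, {"dx": 0, "dy": 0, "dz": 3.7, "rx": 0, "ry": 0, "rz": -0.003, "grip": 3.5}, {"dx": 0, "dy": 0, "dz": 3.7, "rx": 0, "ry": 0, "rz": -0.003, "grip": 3.5}])

```text
t: 20.1
position: [556.7, 180.7, 24.1]
tool_rot: [[-0.185, 0.983, 0.001], [0.983, 0.185, 0.001], [0.001, 0.002, -1.0]]
wrist_force: [-0.5, -0.7, -1.0]
width: 0.531
grip_force: 41.8
```

Call:
step_arm(plan=[{"dx": 0, "dy": 0, "dz": 0.1, "rx": 0, "ry": 0, "rz": 0, "grip": 3.5}, {"dx": 0, "dy": 0, "dz": 0.2, "rx": 0, "ry": 0, "rz": 0, "grip": 3.5}, {"dx": 0, "dy": 0, "dz": 0.2, "rx": 0, "ry": 0, "rz": 0, "grip": 3.5}])

```text
t: 20.48
position: [557.0, 180.7, 22.6]
tool_rot: [[-0.185, 0.983, 0.002], [0.983, 0.185, 0.001], [0.0, 0.002, -1.0]]
wrist_force: [-0.8, -0.4, 3.0]
width: 0.528
grip_force: 42.2
```

Call:
step_arm(plan=[{"dx": 0.15, "dy": 0.2, "dz": -0.03, "rx": 0, "ry": 0, "rz": 0, "grip": 3.5}, {"dx": 0.3, "dy": 0.4, "dz": -0.03, "rx": 0, "ry": 0, "rz": 0, "grip": 3.5}, {"dx": 0.45, "dy": 0.5, "dz": -0.03, "rx": 0, "ry": 0, "rz": 0, "grip": 3.5}, {"dx": 0.5, "dy": 0.6, "dz": -0.03, "rx": 0, "ry": 0, "rz": 0, "grip": 3.5}, {"dx": 0.5, "dy": 0.6, "dz": -0.03, "rx": 0, "ry": 0, "rz": 0, "grip": 3.5}])

```text
t: 21.1
position: [561.4, 186.1, 22.5]
tool_rot: [[-0.185, 0.983, 0.001], [0.983, 0.185, -0.0], [-0.0, 0.001, -1.0]]
wrist_force: [-3.8, -3.6, 7.4]
width: 0.53
grip_force: 42.8
```

Call:
step_arm(plan=[{"dx": 0.1, "dy": 0.1, "dz": 0, "rx": 0, "ry": 0, "rz": 0, "grip": 3.5}, {"dx": 0.2, "dy": 0.2, "dz": 0, "rx": 0, "ry": 0, "rz": 0, "grip": 3.5}, {"dx": 0.2, "dy": 0.2, "dz": 0, "rx": 0, "ry": 0, "rz": 0, "grip": 3.5}])

```text
t: 21.48
position: [561.6, 186.2, 22.5]
tool_rot: [[-0.183, 0.983, -0.003], [0.983, 0.183, -0.004], [-0.003, -0.003, -1.0]]
wrist_force: [-13.3, -11.2, 18.1]
width: 0.529
grip_force: 44.1
```

```bash
python3 - <<'E'
from h import *
s=manip.observe();f=s['wrist_force'];print(inJ(s['position']),f[:2]@JX,f[:2]@JY,f[2])
E
```

```text
[139.16653489 -24.60655105] 8.55541574918703 -15.098916182961561 18.06111484820512
```

Call:
step_arm(plan=[{"dx": -0.05, "dy": -0.2, "dz": -0.1, "rx": 0, "ry": 0, "rz": 0, "grip": 3.5}, {"dx": -0.1, "dy": -0.3, "dz": -0.1, "rx": 0, "ry": 0, "rz": 0, "grip": 5.2}, {"dx": -0.1, "dy": -0.3, "dz": -0.1, "rx": 0, "ry": 0, "rz": 0, "grip": 6.5}, {"dx": -0.1, "dy": -0.3, "dz": -0.1, "rx": 0, "ry": 0, "rz": 0, "grip": 8.5}, {"dx": -0.1, "dy": -0.3, "dz": -0.1, "rx": 0, "ry": 0, "rz": 0, "grip": 8.5}, {"dx": -0.1, "dy": -0.3, "dz": -4, "rx": 0, "ry": 0, "rz": 0, "grip": 8.5}, {"dx": -0.1, "dy": -0.3, "dz": -7, "rx": 0, "ry": 0, "rz": 0, "grip": 8.5}, {"dx": -0.1, "dy": -3, "dz": -7, "rx": 0, "ry": 0, "rz": 0, "grip": 4}])

```text
t: 22.48
position: [536.4, 183.4, 95.2]
tool_rot: [[-0.184, 0.983, 0.007], [0.983, 0.184, 0.003], [0.002, 0.007, -1.0]]
wrist_force: [-0.1, 0.0, -0.2]
width: 0.814
grip_force: 0.0
```

Call:
step_arm(plan=[{"dx": 0, "dy": -3, "dz": 0, "rx": 0, "ry": 0, "rz": 0, "grip": 0}, {"dx": 0, "dy": -3, "dz": 0, "rx": 0, "ry": 0, "rz": 0, "grip": 0}, {"dx": 0, "dy": -3, "dz": 0, "rx": 0, "ry": 0, "rz": 0, "grip": 0}, {"dx": 0, "dy": -3, "dz": 0, "rx": 0, "ry": 0, "rz": 0, "grip": 0}])

```text
t: 22.98
position: [505.2, 176.9, 92.3]
tool_rot: [[-0.184, 0.983, 0.002], [0.983, 0.184, 0.001], [0.001, 0.002, -1.0]]
wrist_force: [-0.6, -0.1, -0.1]
width: -0.001
grip_force: 0.0
```

```bash
python3 - <<'E'
from h import *
go(*J(132,-72),16,10.5)
E
```

```text
d cm [0.6  0.96 7.64] rot [ 0.002 -0.001  0.002]
```

Call:
step_arm(plan=[{"dx": 0.6, "dy": 0.9, "dz": 4, "rx": 0, "ry": 0, "rz": 0, "grip": 0}, {"dx": 0.6, "dy": 0.9, "dz": 7.6, "rx": 0, "ry": 0, "rz": 0, "grip": 0}, {"dx": 0.6, "dy": 0.9, "dz": 7.6, "rx": 0, "ry": 0, "rz": 0, "grip": 0}, {"dx": 0.6, "dy": 1.4, "dz": 7.6, "rx": 0, "ry": 0, "rz": 0, "grip": 0}, {"dx": 0.6, "dy": 1.8, "dz": 7.6, "rx": 0, "ry": 0, "rz": 0, "grip": 0}, {"dx": 0.6, "dy": 2.1, "dz": 7.6, "rx": 0, "ry": 0, "rz": 0, "grip": 0}, {"dx": 0.6, "dy": 2.3, "dz": 7.6, "rx": 0, "ry": 0, "rz": 0, "grip": 0}, {"dx": 0.6, "dy": 2.3, "dz": 7.6, "rx": 0, "ry": 0, "rz": 0, "grip": 0}])

```text
t: 23.98
position: [524.0, 186.9, 16.8]
tool_rot: [[-0.186, 0.983, -0.002], [0.983, 0.186, -0.001], [-0.001, -0.002, -1.0]]
wrist_force: [-10.4, -2.1, 8.3]
width: 0.001
grip_force: 5.5
```

```bash
python3 - <<'E'
from h import *
s=manip.observe();f=s['wrist_force'];print(inJ(s['position']),f[:2]@JX,f[:2]@JY,f[2])
E
```

```text
[131.65403111 -61.38905898] 0.14579326854522368 -10.634714101123734 8.261454335439948
```

The side contact lies in the same plane as the stern's (-61.4). Now the nose push.

Call:
step_arm(plan=[{"dx": 0, "dy": 0.2, "dz": 0, "rx": 0, "ry": 0, "rz": 0, "grip": 0}, {"dx": 0, "dy": 0.2, "dz": 0, "rx": 0, "ry": 0, "rz": 0, "grip": 0}, {"dx": 0, "dy": -1.5, "dz": 0, "rx": 0, "ry": 0, "rz": 0, "grip": 0}, {"dx": 0, "dy": -1.5, "dz": -4, "rx": 0, "ry": 0, "rz": 0, "grip": 0}, {"dx": 0, "dy": -1, "dz": -7, "rx": 0, "ry": 0, "rz": 0, "grip": 0}, {"dx": -4, "dy": 2, "dz": -7, "rx": 0, "ry": 0, "rz": 0, "grip": 0}, {"dx": -8, "dy": 3.6, "dz": -7, "rx": 0, "ry": 0, "rz": 0, "grip": 0}, {"dx": -8, "dy": 3.6, "dz": -7, "rx": 0, "ry": 0, "rz": 0, "grip": 0}])

```text
t: 24.98
position: [578.6, 110.0, 86.7]
tool_rot: [[-0.178, 0.984, 0.003], [0.984, 0.178, -0.001], [-0.002, 0.003, -1.0]]
wrist_force: [0.2, 0.1, -0.7]
width: -0.001
grip_force: 0.0
```

```bash
python3 - <<'E'
from h import *
go(*J(211,-24.5),18,10.5)
E
```

```text
d cm [ 0.63 -0.29  6.87] rot [ 0.003  0.002 -0.005]
```

Call:
step_arm(plan=[{"dx": 0.6, "dy": -0.3, "dz": 4, "rx": 0, "ry": 0, "rz": -0.005, "grip": 0}, {"dx": 0.6, "dy": -0.3, "dz": 6.8, "rx": 0, "ry": 0, "rz": -0.005, "grip": 0}, {"dx": 0.6, "dy": -0.3, "dz": 6.8, "rx": 0, "ry": 0, "rz": -0.005, "grip": 0}, {"dx": 1.1, "dy": -0.3, "dz": 6.8, "rx": 0, "ry": 0, "rz": -0.005, "grip": 0}, {"dx": 1.5, "dy": -0.3, "dz": 6.8, "rx": 0, "ry": 0, "rz": -0.005, "grip": 0}, {"dx": 1.8, "dy": -0.3, "dz": 6.8, "rx": 0, "ry": 0, "rz": -0.005, "grip": 0}, {"dx": 2.0, "dy": -0.3, "dz": 6.8, "rx": 0, "ry": 0, "rz": -0.005, "grip": 0}, {"dx": 2.0, "dy": -0.3, "dz": 6.8, "rx": 0, "ry": 0, "rz": -0.005, "grip": 0}])

```text
t: 25.98
position: [571.8, 126.4, 20.0]
tool_rot: [[-0.183, 0.983, 0.004], [0.983, 0.183, -0.008], [-0.009, 0.002, -1.0]]
wrist_force: [0.6, -20.2, 5.4]
width: 0.001
grip_force: 9.9
```

```bash
python3 - <<'E'
from h import *
s=manip.observe();f=s['wrist_force'];print(inJ(s['position']),f[:2]@JX,f[:2]@JY,f[2])
E
```

```text
[199.78881163 -25.39514242] 19.922780804922407 -3.1310989237622024 5.441308956423704
```

Contact came at 199.8 against an expected 107 + 93 = 200, so the joint is closed. Retreating for a final check.

Call:
step_arm(plan=[{"dx": -1.5, "dy": 0, "dz": 0, "rx": 0, "ry": 0, "rz": 0, "grip": 0}, {"dx": -2, "dy": 0, "dz": -4, "rx": 0, "ry": 0, "rz": 0, "grip": 0}, {"dx": -2, "dy": 0, "dz": -10, "rx": 0, "ry": 0, "rz": 0, "grip": 0}, {"dx": -7, "dy": -3, "dz": -13, "rx": 0, "ry": 0, "rz": 0, "grip": 0}, {"dx": -13, "dy": -6, "dz": -13, "rx": 0, "ry": 0, "rz": 0, "grip": 0}, {"dx": -19, "dy": -9, "dz": -13, "rx": 0, "ry": 0, "rz": 0, "grip": 0}, {"dx": -19, "dy": -9, "dz": -13, "rx": 0, "ry": 0, "rz": 0, "grip": 0}])

```text
t: 26.85
position: [516.3, -74.6, 149.3]
tool_rot: [[-0.183, 0.983, 0.003], [0.983, 0.183, -0.002], [-0.002, 0.003, -1.0]]
wrist_force: [-0.2, 0.9, -0.0]
width: -0.002
grip_force: 0.0
```

```bash
python3 - <<'E'
from h import *
p,d=manip.snapshot('top')
j,W,m=fit('top',p,d,0,36,70)
for a,b in [(-40,94),(98,200)]:
    k=m&(j[...,0]>a)&(j[...,0]<b);print(cv2.minAreaRect(j[k].astype(np.float32)),np.median(W[k][:,2]))
cv2.imwrite('pics/f.png',cv2.resize(p[170:260,140:270],None,fx=6,fy=6,interpolation=cv2.INTER_CUBIC)[:,:,::-1])
E
```

```text
((46.95124435424805, -24.725893020629883), (47.047489166259766, 93.74665832519531), 89.80330657958984) 46.37918282111414
((143.2099609375, -25.044872283935547), (46.55841827392578, 90.42286682128906), 89.87665557861328) 45.26790294728904
```

View pics/f.png

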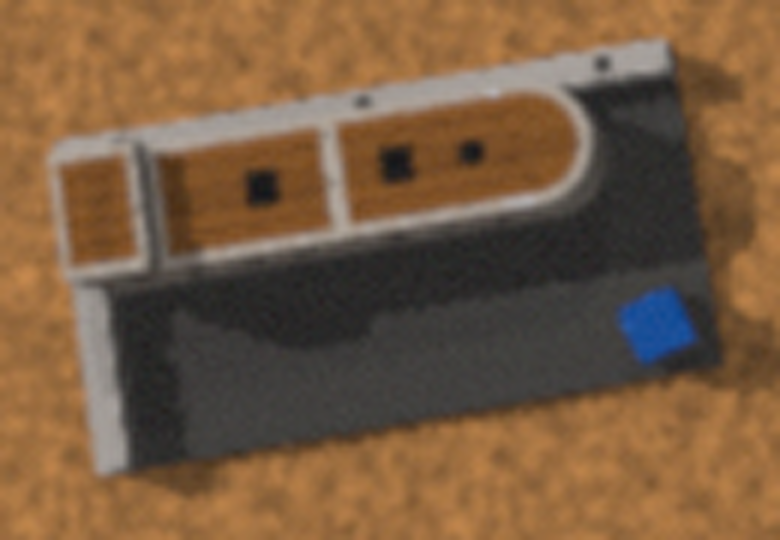

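Both halves lie flush along the fence, and the joint at (333,175) is closed. The weight at (657,325) has not moved. Handing in.

```bash
python3 -c "
from plant import manip
print(manip.hand_in())"
```

```text
the job is handed in; nothing more can be done
None
```

I handed the job in at about 27 s: by contact and picture checks, both hull halves are flush on the fence, the stern is home against the end stop and the bow is butted to it. The hand-in returned no verdict.

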